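Ease the glue-up press off one notch

TASK

The cemented pen joint in the bench press has set, so ease the press off by one notch: lift the pawl out of the ratchet wheel with a fingertip by tipping its ball-ended thumb lever over until it stays off by itself, push the wheel backward one notch by a spoke so that the ram rises, then tip the thumb lever back so that the pawl drops fully home in the next gap of the teeth. Only push, with the tips or the outside of the fingers: pinch nothing, and leave the loose things lying round the press alone.

Things in the scene. Friction and masses are not known exactly. Their poses are not given: they have to be found in the camera images.
- press: Dark iron bench press, fixed: base 130 x 215 x 18 mm, column on the +y side, head with its flat top 222 mm up. Origin: centre of the base's underside. x points level along the axle, out of the head's side to the ratchet and spokes; -y out of the open throat (worker's side); z up. 'Seen from the wheel side' means looking along -x: +y is then on the right.
- ram_top (a point): Centre of the top of the ram, a 22 mm square steel bar standing out of the head at press x 0, y -25 mm (about 236 mm above the bench at the start). It rises 7 mm when the wheel goes back one notch.
- wheel (a joint): Turn (rad) of the ratchet wheel and its spokes on the level axle. Growing = forward, anticlockwise seen from the wheel side, ram down. Falling = backward, clockwise: upper spokes move to press +y. 12 saw teeth: one notch = 0.524. The seated pawl stops it going back past 0, the ram going forward past 0.20. Starts at 0.07 to 0.16; the next tooth meets the dropped pawl at -0.524.
- wheel_hub (a point): Point on the axle in the plane of the spokes (press x 75, y 0, z 185 mm). The ratchet, 84 mm over its tooth tips and 11 mm thick, has its middle plane at press x 35 mm. With the pawl off, the wheel turns stiffly (0.3 N m, about 4 N at a spoke's ball) and stays where it is left; nothing stops it at the notch until the pawl is down again.
- pawl (a joint): Tilt (rad) of the steel pawl on its pivot. Seated 0 to 0.1 (0 when the tooth face meets it), nose on a tooth tip 0.19, clear of the teeth over 0.25, thrown off against its stop 1.15. Growing = the lever's ball moves to press +y, away from the wheel, and the nose lifts. Over centre at about 0.6: past 0.7 it falls off and stays off, under 0.5 it falls back in. It moves with under 1 N.
- pawl_ball (a point): Centre of the 18 mm steel ball on top of the pawl's upstanding thumb lever (8 mm round), in the ratchet's plane (press x 35 mm), 62 mm from the pivot at press y 50.7, z 213.6 mm. Seated: about press y 24, z 269 mm; half over: y 51, z 276; thrown off: y 91, z 261. As it goes over, the nose swings up behind the ball to z 258 mm, y 39.
- pawl_nose (a point): Tip of the pawl (5 mm thick) that lies in the teeth, near the top of the ratchet wheel, 45 mm from the pivot.
- spoke0 (a point): Centre of the 18 mm steel ball on the end of spoke 0. Four 9 mm round spokes stand 90 degrees apart in the plane press x 75 mm, 40 mm outside the ratchet's plane; ball centres 85 mm from the axle. At the start spoke 0 points up and towards press -y, 128 to 133 degrees from press +y seen from the wheel side (joint wheel plus 124 degrees).
- spoke1 (a point): Ball centre of spoke 1, 90 degrees anticlockwise of spoke 0 seen from the wheel side (at the start low, on the -y side).
- spoke2 (a point): Ball centre of spoke 2, opposite spoke 0.
- spoke3 (a point): Ball centre of spoke 3, opposite spoke 1 (at the start up and towards press +y).
- shellac: Loose amber shellac stick, 85 x 11 x 9 mm, lying on the press's base beside the cup. Origin: centre of its underside. Leave alone.
- barrel: Loose tortoiseshell celluloid pen barrel, 78 mm long, 13 mm thick, lying on the bench by the press. Origin: its underside's centre. Leave alone.
- pliers: Loose section pliers with brass jaws, 145 mm long, 17 mm high, lying on the bench. Origin: near the middle, on the bench. Leave alone.
- screwdriver: Loose bone-handled screwdriver, 110 mm long, 15 mm thick, lying on the bench. Leave alone.
- jar: Loose small amber glass jar with a black cap, 42 mm across, 58 mm high, standing by the press. Origin: centre of its underside. Leave alone.
- loupe: Loose black eye loupe, 36 mm across, 30 mm high, standing on the bench. Leave alone.
- nib_tray: Loose wooden nib tray, 100 x 150 x 22 mm, on the bench. Leave alone.

How it is judged:
On the way, in this order (a step that is already met when the one before it is completed fails the run):
1. the pawl is lifted over and stays off, before the wheel is moved (value of joint pawl above 0.85 rad and value of joint wheel above -0.1 rad), for 0.2 s.
2. with the pawl off, the wheel is pushed back by most of a notch (value of joint pawl above 0.85 rad and value of joint wheel below -0.22 rad), for 0.2 s.
At the end, for the whole second after the job is handed in: The wheel stands one notch back (joint wheel between -0.57 and -0.26 rad) and at rest, with the pawl down in that tooth gap (joint pawl under 0.12 rad) (value of joint wheel between -0.57 and -0.26 rad and value of joint pawl between -0.08 and 0.12 rad and velocity of joint wheel between -0.1 and 0.1 rad/s); the robot touches nothing.
It fails at once if the wheel is let back far beyond one notch (value of joint wheel below -0.9 rad).
It fails at once if the thumb lever's ball is taken between the fingers (distance between the grasp point and pawl_ball below 0.01 m).
It fails at once if a spoke's ball is taken between the fingers (distance between the grasp point and spoke0 below 0.01 m or distance between the grasp point and spoke1 below 0.01 m or distance between the grasp point and spoke2 below 0.01 m or distance between the grasp point and spoke3 below 0.01 m).
It fails at once if a loose thing by the press is moved, lifted or knocked over (distance of any of shellac, barrel, pliers, screwdriver, jar, loupe, nib_tray from where it was at the start of the episode above 0.015 m).
It also fails if it takes over 54 s, if anything falls off the work surface, if the arm or the gripper's body presses on something with over 40 N, if the wrist force passes 120 N, or if a joint passes its speed limit or range.

ROBOT

A 6-joint arm with a two-finger parallel gripper is mounted at the origin on the work surface. World frame = base frame: x ahead of the robot, y to its left, z up, the work surface at z = 0. Lengths are in m, angles in rad, forces in N, time in s.
With the tool pointing down it reaches from about 0.35 to 0.775 m from the base axis. Payload 5.5 kg.
Tool frame: the origin (TCP) lies on the mounting face of the last link; the fingertips stand 173 mm ahead of it and the grasp point (between the pads) lies 155 mm ahead of it; z points along the fingers, y is the direction in which the jaws open and shut (so a half turn about z gives the same grasp; the last joint's range is limited). The gripper opens to 85 mm and grips with 20 to 120 N. Pads are 22 mm wide; open, the fingers measure 114 mm over their backs; the gripper's body (76 mm by 85 mm) begins 54 mm behind the grasp point. The pads swing forward as they close: fully open they stand 13 mm farther back than shut.
Start: joints at [1.048, 0.313, 0.046, 1.304, 0, 1.431], TCP at [0.215, 0.533, 0.405] pointing down, gripper open.
Joint ranges: [-2.76, 2.76], [-0.86, 1.69], [-1.03, 1.26], [-2.2, 2.34], [-1.47, 1.5], [-3.14, 3.14]. Speed limits (rad/s): [2.57, 2.57, 3.14, 3.14, 3.14, 3.14].

INTERFACE

Orientations are given as a unit quaternion [w, x, y, z].
In Python, from workcell import * gives the robot as it stands. The module is installed in compiled form; this text tells all that it offers.
- The arm moves only by the shell command python3 -m crank 'ROWS' [FORCE]. ROWS is JSON, a list of rows, each a list of 7 numbers: the shift along the tool's x, y, z in mm, then the turn, a rotation vector about the tool's x, y, z in degrees, then the opening, from 0 (shut) to 1 (fully open). A call has exactly 8 rows; each row shifts and turns the commanded pose from where the row before left it, along the tool's axes as they then stand; what a row does not reach is not made up. A row lasts 1/8 s, in which the tool goes at most 62.5 mm and 10.7 degrees, less where a joint would pass 70% of its speed; a pose out of reach is approached as far as the arm can. A call with a gripper value outside its range is refused whole. The fingers move at their own pace and stop on an object; FORCE is the grip in N (left out, the last holds). Time passes only in rows, so rows that do not move let the fingers close, or fill a call up. It gives the time, the measured TCP pose, the force and the opening at its end, in the units of the state.
- get_state(): the state, without advancing time (a new reading comes with each control period).
- read_camera(name): name is "side" or "top"; returns the picture (420x560x3 uint8, blue, green, red); there is no depth.
- calibration(name): a dict with "fx", "fy", "cx", "cy" (pixels), "extrinsics" (4x4, takes a point from world to camera coordinates). Camera axes: x right, y down, z forward; pixel columns grow to the right and rows downward; lengths in m; the calibration is good to about 2 mm. A picture is of the moment at which its call begins. calibration takes no time and is no camera call.
- hand_in(): hands the job in, once; it reports no verdict.
The state is a dict: "clock": time; "joint_pos": joint angles; "qvel": joint speeds; "tau": joint torques, N m; "tcp_pos": TCP position; "orientation": TCP orientation; "wrist_force": force on the tool from outside, world axes, zero at the start; "ft_torque": the same for the moment, N m; "finger_gap": finger opening in m.
Only numpy, scipy, OpenCV 4.12 (cv2) and the standard library are available. Lean on these libraries where they do the work, as an engineer would, in place of code of your own. Each camera call takes 0.05 s, during which the arm holds its last target.

## Working session

There is one attempt and no reset: what is moved stays moved. The work goes in short steps, Python scripts to look and compute and a shell command to move; the robot and the scene stay as the last step left them, time stands still between calls to the robot, and variables do not carry over. Pictures are saved under pics/ and viewed, and the job is handed in when it is done.

```bash
mkdir -p pics; ls; python3 - <<'E'
from workcell import *
import cv2
for n in("side","top"):
    cv2.imwrite(f"pics/{n}0.png",read_camera(n)); c=calibration(n); print(n,c)
print(get_state())
E
```

```text
pics
side {'fx': 410.91204104334804, 'fy': 410.91204104334804, 'cx': 277.5223018666253, 'cy': 205.60584470611477, 'extrinsics': array([[ 8.56318392e-01, -5.16448161e-01,  3.28697820e-04,
        -5.47243557e-01],
       [-3.78716057e-01, -6.28378408e-01, -6.79495934e-01,
         2.92336373e-01],
       [ 3.51130972e-01,  5.81740382e-01, -7.33679199e-01,
         8.25362517e-01],
       [ 0.00000000e+00,  0.00000000e+00,  0.00000000e+00,
         1.00000000e+00]])}
top {'fx': 454.4127209266537, 'fy': 454.4127209266537, 'cx': 285.82718607899335, 'cy': 203.1415826747944, 'extrinsics': array([[-0.02536732, -0.99921026, -0.03058365, -0.04134097],
       [-0.99121465,  0.02911333, -0.12901915,  0.6018447 ],
       [ 0.12980765,  0.02704209, -0.99117037,  1.16301524],
       [ 0.        ,  0.        ,  0.        ,  1.        ]])}
{'clock': 0.1, 'joint_pos': array([1.04837692e+00, 3.13957195e-01, 4.50636180e-02, 1.30362133e+00,
       1.03333571e-05, 1.43119642e+00]), 'qvel': array([ 8.39286883e-04, -2.30122636e-03,  2.92864587e-03, -6.99100731e-04,
       -8.84113020e-06,  1.42921821e-03]), 'tau': array([ 1.82124579e-03, -4.81724381e+01,  2.99244976e+01,  1.27611944e-02,
       -2.29345815e-04,  2.18484371e-05]), 'tcp_pos': array([0.21469923, 0.53321514, 0.40386781]), 'orientation': array([-2.84153083e-04,  1.90243019e-01,  9.81736653e-01, -8.10962027e-04]), 'wrist_force': array([ 0.020207  , -0.082918  ,  0.25866004]), 'ft_torque': array([-0.03919564, -0.02724364, -0.03326227]), 'finger_gap': 0.08569635651808494}
```

View pics/side0.png

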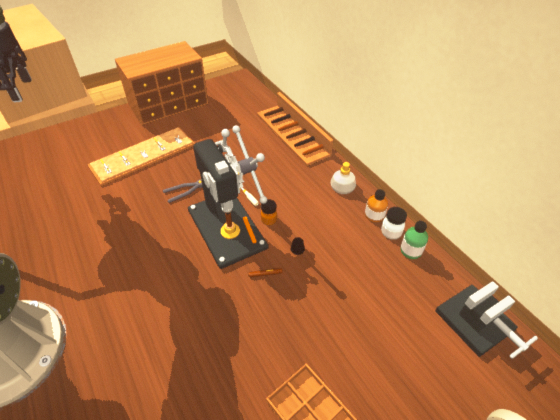

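View pics/top0.png

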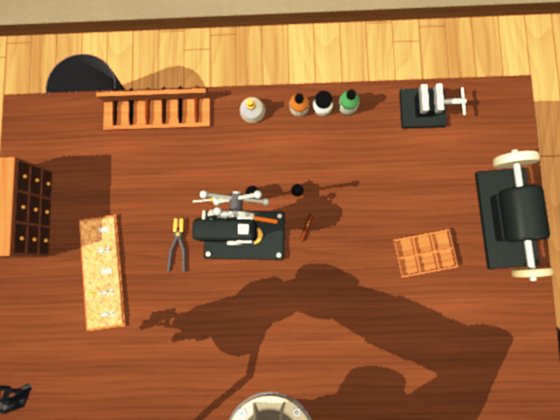

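The top view shows the press near (240,232), with its x axis towards world +x and its column towards world +y. I'll zoom in to measure it.

```bash
python3 - <<'E'
import cv2
a=cv2.imread("pics/side0.png")[110:280,155:315]; cv2.imwrite("pics/s0z.png",cv2.resize(a,None,fx=3.5,fy=3.5,interpolation=cv2.INTER_CUBIC))
a=cv2.imread("pics/top0.png")[175:270,160:320]; cv2.imwrite("pics/t0z.png",cv2.resize(a,None,fx=5,fy=5,interpolation=cv2.INTER_CUBIC))
E
```

```text
(no output)
```

View pics/s0z.png

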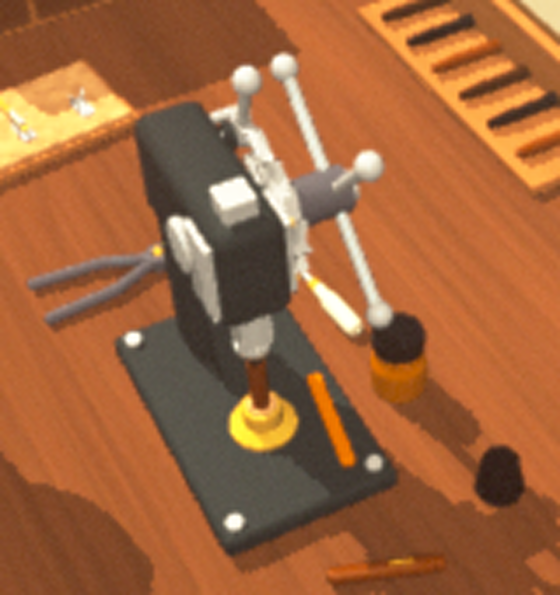

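View pics/t0z.png

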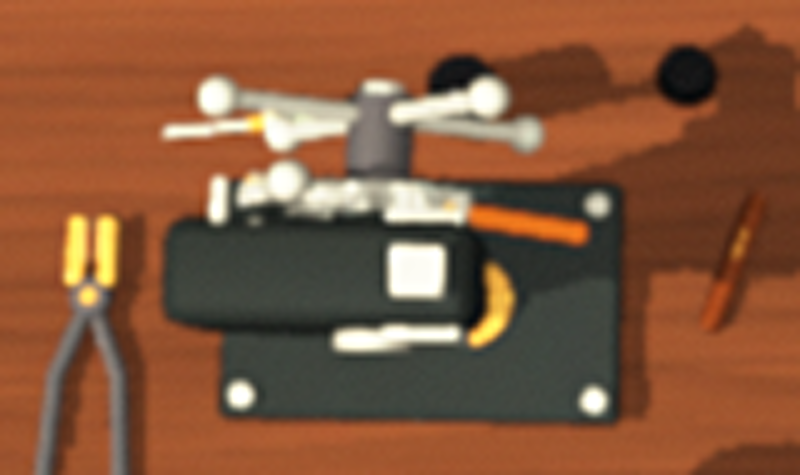

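Side zoom: pawl ball (245,80), spoke3 (284,66), spoke0 (368,165), spoke1 (380,313), ram top (236,192). Top zoom: pawl ball (286,181), spoke3 (217,96), spoke0 (489,97), spoke1 (526,134), spoke2 (281,132). The screwdriver lies behind the wheel, the jar under the spokes. Next I'll fit the press pose from these points.

```bash
cat > h.py <<'E'
import numpy as np, cv2
from workcell import *
from scipy.optimize import least_squares
def proj(n,P):
    c=calibration(n);E=c["extrinsics"];q=np.atleast_2d(P)@E[:3,:3].T+E[:3,3]
    return np.c_[c["fx"]*q[:,0]/q[:,2]+c["cx"],c["fy"]*q[:,1]/q[:,2]+c["cy"]]
def tri(uvs,uvt):
    M=[]
    for n in("side","top"):
        c=calibration(n);M.append(np.array([[c["fx"],0,c["cx"]],[0,c["fy"],c["cy"]],[0,0,1]])@c["extrinsics"][:3])
    X=cv2.triangulatePoints(M[0],M[1],np.array(uvs,float).reshape(2,1),np.array(uvt,float).reshape(2,1))
    return (X[:3]/X[3]).ravel()
def sz(p,o=(155,110),s=3.5): return np.array(p)/s-.5/s*0+np.array(o)
def tz(p): return np.array(p)/5+np.array((160,175))
def P2W(p,v):
    x,y,a=v[:3];c,s=np.cos(a),np.sin(a);p=np.atleast_2d(p)
    return np.c_[x+c*p[:,0]-s*p[:,1],y+s*p[:,0]+c*p[:,1],p[:,2]]
def spoke(k,w):
    a=w+np.radians(124+90*k);return [.075,.085*np.cos(a),.185+.085*np.sin(a)]
def ballp(t):
    a=np.arctan2(269-213.6,24-50.7)-t
    return [.035,.0507+.0615*np.cos(a),.2136+.0615*np.sin(a)]
E
python3 - <<'E'
from h import *
S={'b':(245,80),3:(284,66),0:(368,165),1:(380,313),'r':(236,192),'c1':(395,480),'c2':(232,548),'c3':(118,347)}
T={'b':(286,181),3:(217,96),0:(489,97),1:(526,134),2:(281,132),'r':(417,271),'c1':(621,187),'c2':(614,421),'c3':(220,417)}
C={'r':[0,-.025,.236],'c1':[.065,-.1075,.018],'c2':[-.065,-.1075,.018],'c3':[-.065,.1075,.018]}
def pt(k,v):
    if k=='b':return ballp(v[4])
    if k in C:return C[k]
    return spoke(k,v[3])
def f(v):
    r=[]
    for n,D,z in(("side",S,sz),("top",T,tz)):
        for k in D:r.append((proj(n,P2W(pt(k,v),v))[0]-z(D[k])))
    return np.ravel(r)
s=least_squares(f,[.6,.05,0,.1,0.05],loss='soft_l1');print(s.x);R=s.fun.reshape(-1,2)
for k,r in zip(list(S)+list(T),R):print(k,r.round(1))
for k in('b',0,1,3):print(k,tri(sz(S[k]),tz(T[k])).round(4),P2W(pt(k,s.x),s.x).round(4))
print(P2W(spoke(2,s.x[3]),s.x))
E
```

```text
[ 0.52197483  0.05614614 -0.03624991  0.13503424  0.05965974]
b [-0.3 -0.1]
3 [-0.5  0.4]
0 [-0.1  0.2]
1 [-0.5  0.1]
r [-1.3 -0.2]
c1 [ 1.2 -2.8]
c2 [-2.1 -0.3]
c3 [-2.6 -3. ]
b [ 0.2 -0.4]
3 [ 0.7 -0.1]
0 [ 0.2 -0.4]
1 [ 0.  -0.5]
2 [ 0.8 -0. ]
r [ 0.1 -0.6]
c1 [ 0.5 -1.8]
c2 [1.3 0.2]
c3 [-0.6  0.2]
b [0.5578 0.0826 0.2697] [[0.5579 0.0822 0.2705]]
0 [ 0.5945 -0.003   0.249 ] [[ 0.5949 -0.0031  0.2484]]
1 [ 0.5944 -0.0102  0.1287] [[ 0.5946 -0.01    0.1284]]
3 [0.6    0.1182 0.2413] [[0.5992 0.1168 0.2416]]
[[0.59897632 0.10997625 0.12157218]]
```

Residuals are under 1 px on the balls, so the press is at about (0.522, 0.056) with yaw -0.036 and wheel 0.135. First I shut the fingers, raise, and align the tool with the press axes.

```bash
cat >> h.py <<'E'
V=np.array([0.52197,0.05615,-0.03625])
def where():
    from scipy.spatial.transform import Rotation as R
    s=get_state();w,x,y,z=s["orientation"];M=R.from_quat([x,y,z,w]).as_matrix()
    a=V[2];Rp=np.array([[np.cos(a),-np.sin(a),0],[np.sin(a),np.cos(a),0],[0,0,1]])
    tip=s["tcp_pos"]+.173*M[:,2]
    print("t %.2f tip press mm"%s["clock"],((tip-[V[0],V[1],0])@Rp*1000).round(1),"gap",round(s["finger_gap"],4),"F",s["wrist_force"].round(1))
    print("tool axes in press:",(Rp.T@M).round(3).tolist(),"q",s["joint_pos"].round(2))
E
python3 -m crank '[[0,0,-20,0,0,-9.9,0],[0,0,-20,0,0,-9.9,0],[0,0,-20,0,0,0,0],[0,0,-20,0,0,0,0],[0,0,-20,0,0,0,0],[0,0,0,0,0,0,0],[0,0,0,0,0,0,0],[0,0,0,0,0,0,0]]'; python3 -c "from h import *;where()"
```

```text
clock: 1.1
tcp_pos: [0.2147, 0.5333, 0.5035]
orientation: [-0.0, 0.019, 1.0, -0.001]
wrist_force: [-0.0, 0.8, 0.0]
finger_gap: -0.0004
t 1.10 tip press mm [-324.5  465.4  330.5] gap -0.0004 F [-0.   0.8  0. ]
tool axes in press: [[-1.0, 0.001, -0.001], [0.001, 1.0, -0.002], [0.001, -0.002, -1.0]] q [1.05 0.31 0.28 1.54 0.   1.09]
```

```bash
python3 -m crank '[[-32,-44,0,0,0,0,0],[-32,-44,0,0,0,0,0],[-32,-44,0,0,0,0,0],[-32,-44,0,0,0,0,0],[-32,-44,0,0,0,0,0],[-32,-44,0,0,0,0,0],[-32,-44,0,0,0,0,0],[-32,-44,0,0,0,0,0]]'; python3 -c "from h import *;where()"
```

```text
clock: 2.1
tcp_pos: [0.4581, 0.1705, 0.5041]
orientation: [-0.0, 0.019, 1.0, 0.0]
wrist_force: [0.2, -0.2, -0.1]
finger_gap: -0.0001
t 2.10 tip press mm [-68.1 111.9 331.1] gap -0.0001 F [ 0.2 -0.2 -0.1]
tool axes in press: [[-1.0, 0.001, -0.001], [0.001, 1.0, 0.0], [0.001, 0.0, -1.0]] q [0.19 0.14 0.06 1.5  0.   0.23]
```

```bash
python3 -m crank '[[-26,-34,0,0,0,0,0],[-26,-34,0,0,0,0,0],[-26,-34,0,0,0,0,0],[-25,-35,0,0,0,0,0],[0,0,15,0,0,0,0],[0,0,15,0,0,0,0],[0,0,0,0,0,0,0],[0,0,0,0,0,0,0]]'; python3 - <<'E'
from h import *
where()
for n,(x,y,w,h) in(("side",(155,60,160,140)),("top",(160,140,160,120))):
    cv2.imwrite(f"pics/{n}1.png",cv2.resize(read_camera(n)[y:y+h,x:x+w],None,fx=4,fy=4,interpolation=cv2.INTER_CUBIC))
E
```

```text
clock: 3.1
tcp_pos: [0.5553, 0.0315, 0.4749]
orientation: [-0.0, 0.019, 1.0, 0.0]
wrist_force: [0.6, -0.2, 0.4]
finger_gap: 0.0001
t 3.10 tip press mm [ 34.2 -23.4 301.9] gap 0.0001 F [ 0.6 -0.2  0.4]
tool axes in press: [[-1.0, 0.001, -0.0], [0.001, 1.0, 0.0], [0.0, 0.0, -1.0]] q [-0.09  0.27  0.15  1.46  0.   -0.05]
```

View pics/side1.png

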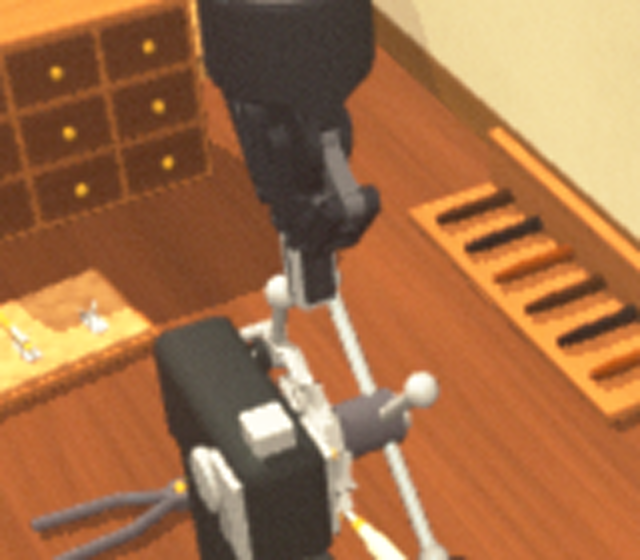

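View pics/top1.png

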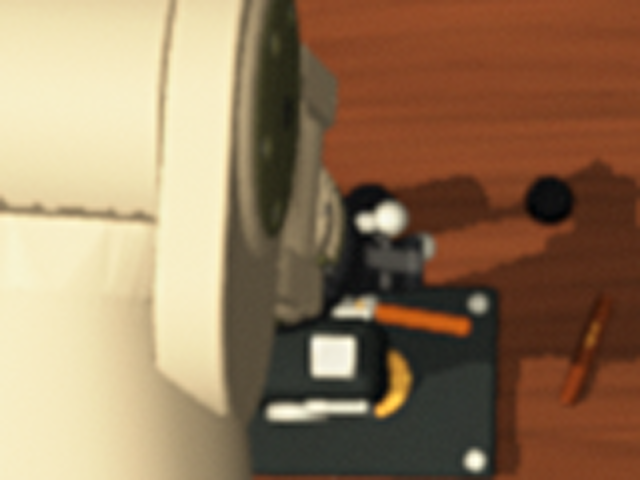

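The fingertips appear in the side view with their lower end around zoom (312,300), just in front of the pawl ball at (280,292). I'll compare that with the projection.

```bash
python3 - <<'E'
from h import *
T=lambda p:((proj("side",P2W(np.array(p)/1000,V))-[155,60])*4).round(0).tolist()
for p in([34,-23.4,302],[34-11,-23.4-14,302],[34+11,-23.4-14,302],[34+11,-23.4+14,302],[34-11,-23.4+14,302],[35,24,269]):print(p,T(p))
E
```

```text
[34, -23.4, 302] [[313.0, 295.0]]
[23, -37.4, 302] [[304.0, 317.0]]
[45, -37.4, 302] [[345.0, 304.0]]
[45, -9.399999999999999, 302] [[321.0, 274.0]]
[23, -9.399999999999999, 302] [[281.0, 286.0]]
[35, 24, 269] [[282.0, 297.0]]
```

```bash
python3 -m crank '[[0,0,12,0,0,0,0],[0,0,12,0,0,0,0],[0,0,12,0,0,0,0],[0,0,0,0,0,0,0],[0,6,0,0,0,0,0],[0,6,0,0,0,0,0],[0,6,0,0,0,0,0],[0,6,0,0,0,0,0]]'; python3 -m crank '[[0,6,0,0,0,0,0],[0,6,0,0,0,0,0],[0,6,0,0,0,0,0],[0,6,0,0,0,0,0],[0,0,0,0,0,0,0],[0,0,0,0,0,0,0],[0,0,0,0,0,0,0],[0,0,0,0,0,0,0]]';python3 - <<'E'
from h import *
where()
for n,(x,y,w,h) in(("side",(155,60,160,140)),):
    cv2.imwrite(f"pics/{n}2.png",cv2.resize(read_camera(n)[y:y+h,x:x+w],None,fx=4,fy=4,interpolation=cv2.INTER_CUBIC))
E
```

```text
clock: 4.2
tcp_pos: [0.5563, 0.0559, 0.4389]
orientation: [0.0, 0.018, 1.0, 0.0]
wrist_force: [-0.3, 0.3, -0.9]
finger_gap: 0.0
clock: 5.2
tcp_pos: [0.5571, 0.0792, 0.4387]
orientation: [0.0, 0.019, 1.0, 0.0]
wrist_force: [0.1, -0.3, -0.1]
finger_gap: -0.0
t 5.20 tip press mm [ 34.3  24.3 265.7] gap -0.0 F [ 0.1 -0.3 -0.1]
tool axes in press: [[-1.0, 0.001, 0.0], [0.001, 1.0, 0.0], [-0.0, 0.0, -1.0]] q [-0.    0.28  0.09  1.37  0.    0.04]
```

View pics/side2.png

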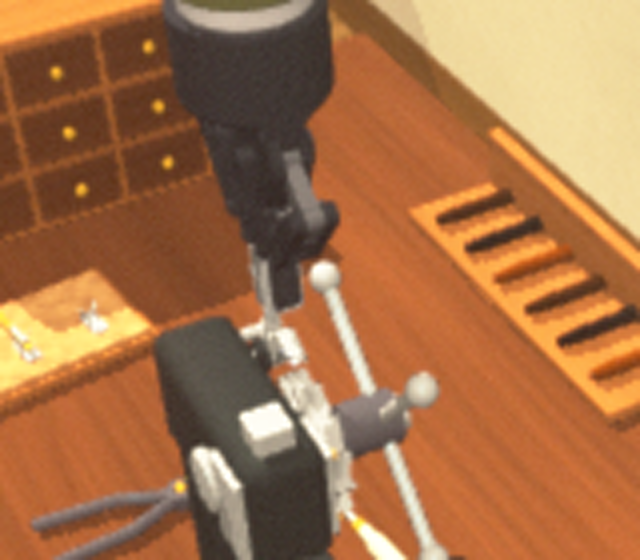

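The ball is hidden behind the finger, and the nose has visibly lifted out of the teeth at zoom (285,345). The wheel hasn't moved (spoke0 is still at (422,389)). I'll keep pushing past centre.

```bash
python3 -m crank '[[0,6,0,0,0,0,0],[0,6,0,0,0,0,0],[0,6,0,0,0,0,0],[0,5,0,0,0,0,0],[0,0,0,0,0,0,0],[0,0,0,0,0,0,0],[0,0,0,0,0,0,0],[0,0,0,0,0,0,0]]';python3 - <<'E'
from h import *
where()
for n,(x,y,w,h) in(("side",(155,60,160,140)),):
    cv2.imwrite(f"pics/{n}3.png",cv2.resize(read_camera(n)[y:y+h,x:x+w],None,fx=4,fy=4,interpolation=cv2.INTER_CUBIC))
for t in(.7,.85,1.15):print(t,((proj("side",P2W(ballp(t),V))-[155,60])*4).round())
E
```

```text
clock: 6.25
tcp_pos: [0.558, 0.1022, 0.4387]
orientation: [0.0, 0.019, 1.0, 0.0]
wrist_force: [0.2, -0.0, 0.0]
finger_gap: 0.0
t 6.25 tip press mm [ 34.3  47.3 265.7] gap 0.0 F [ 0.2 -0.   0. ]
tool axes in press: [[-1.0, 0.001, 0.0], [0.001, 1.0, 0.0], [-0.0, 0.0, -1.0]] q [0.04 0.29 0.1  1.38 0.   0.08]
0.7 [[249. 249.]]
0.85 [[244. 245.]]
1.15 [[234. 245.]]
```

View pics/side3.png

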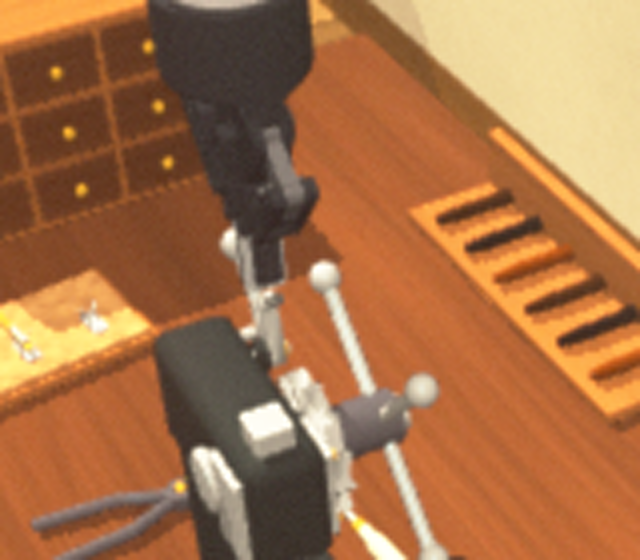

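The ball is now at zoom (230,243), which matches pawl 1.15, and the finger has no load on it. The pawl is off. I'll rise and go round to the -y side of spoke 0.

```bash
python3 -m crank '[[0,0,-20,0,0,0,0],[0,0,-20,0,0,0,0],[-10,-30,-5,0,0,0,0],[-10,-40,0,0,0,0,0],[-10,-40,0,0,0,0,0],[-11,-40,0,0,0,0,0],[0,0,0,0,0,0,0],[0,0,0,0,0,0,0]]';python3 -m crank '[[0,0,20,0,0,0,0],[0,0,20,0,0,0,0],[0,0,20,0,0,0,0],[0,0,10,0,0,0,0],[0,0,0,0,0,0,0],[0,0,0,0,0,0,0],[0,0,0,0,0,0,0],[0,0,0,0,0,0,0]]';python3 - <<'E'
from h import *
where()
for n,(x,y,w,h) in(("side",(155,60,160,140)),):
    cv2.imwrite(f"pics/{n}4.png",cv2.resize(read_camera(n)[y:y+h,x:x+w],None,fx=4,fy=4,interpolation=cv2.INTER_CUBIC))
E
```

```text
clock: 7.3
tcp_pos: [0.5933, -0.0491, 0.4836]
orientation: [-0.0, 0.019, 1.0, 0.0]
wrist_force: [-0.1, -0.9, 1.2]
finger_gap: 0.0003
clock: 8.3
tcp_pos: [0.5935, -0.0492, 0.4142]
orientation: [0.001, 0.019, 1.0, -0.0]
wrist_force: [-0.2, -0.3, 0.1]
finger_gap: -0.0
t 8.30 tip press mm [  75.5 -102.7  241.2] gap -0.0 F [-0.2 -0.3  0.1]
tool axes in press: [[-1.0, 0.001, 0.001], [0.001, 1.0, -0.0], [-0.001, -0.0, -1.0]] q [-0.22  0.35  0.12  1.34  0.   -0.18]
```

View pics/side4.png

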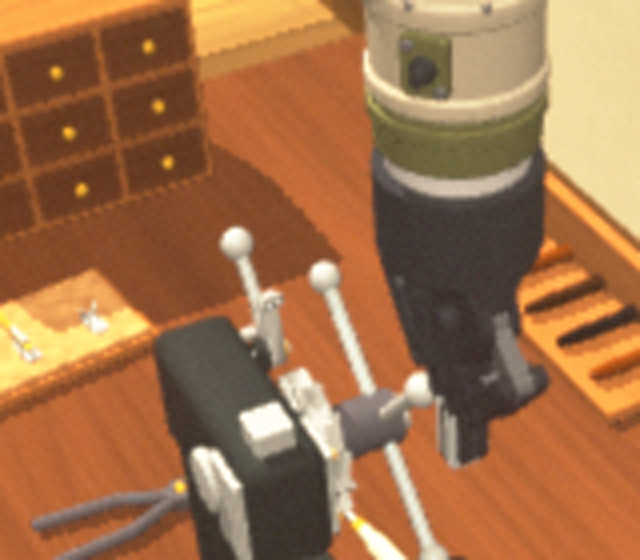

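The pawl ball at (237,243) stays off, and the fingertips are on the -y side of spoke 0's ball at (420,389). I'll push most of the way, then measure.

```bash
python3 -m crank '[[0,9,0,0,0,0,0],[0,9,0,0,0,0,0],[0,6,0,0,0,0,0],[0,6,0,0,0,0,0],[0,6,0,0,0,0,0],[0,6,0,0,0,0,0],[0,6,0,0,0,0,0],[0,0,0,0,0,0,0]]';python3 - <<'E'
from h import *
where()
for n,(x,y,w,h) in(("side",(155,60,160,140)),):
    cv2.imwrite(f"pics/{n}5.png",cv2.resize(read_camera(n)[y:y+h,x:x+w],None,fx=4,fy=4,interpolation=cv2.INTER_CUBIC))
for w in(.13,0,-.1,-.2,-.3,-.4,-.45,-.5):print(w,*[((proj("side",P2W(spoke(k,w),V))-[155,60])*4).round()[0] for k in(0,1,3)])
E
```

```text
clock: 9.35
tcp_pos: [0.594, -0.007, 0.4225]
orientation: [0.004, 0.022, 1.0, -0.01]
wrist_force: [-16.0, -30.0, 37.7]
finger_gap: 0.0
t 9.35 tip press mm [ 75.9 -63.9 249.5] gap 0.0 F [-16.  -30.   37.7]
tool axes in press: [[-1.0, 0.007, 0.009], [0.007, 1.0, -0.02], [-0.009, -0.02, -1.0]] q [-0.14  0.34  0.13  1.35 -0.02 -0.1 ]
0.13 [420. 389.] [432. 558.] [322. 277.]
0 [412. 369.] [438. 555.] [319. 283.]
-0.1 [405. 355.] [441. 551.] [316. 290.]
-0.2 [398. 341.] [444. 545.] [315. 297.]
-0.3 [391. 328.] [446. 538.] [314. 305.]
-0.4 [384. 316.] [447. 530.] [313. 315.]
-0.45 [380. 311.] [448. 526.] [313. 320.]
-0.5 [376. 306.] [448. 521.] [314. 325.]
```

View pics/side5.png

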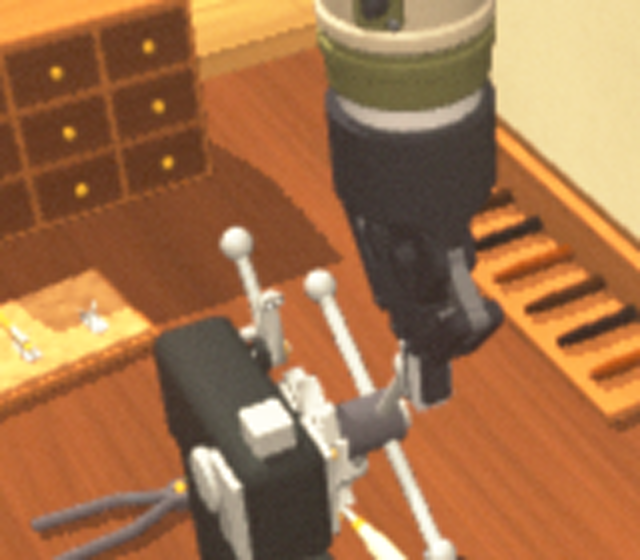

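Something is wrong: 50 N on the wrist, and the tip has been lifted 8 mm while the wheel only reached about -0.03. Force on the tool points up and back, so the rising ball seems to be wedging under the outward-sloping back of the finger, about 14 mm above the tip. I'll back off and look.

```bash
python3 -m crank '[[0,-10,0,0,0,0,0],[0,-10,0,0,0,0,0],[0,-5,0,0,0,0,0],[0,0,0,0,0,0,0],[0,0,0,0,0,0,0],[0,0,0,0,0,0,0],[0,0,0,0,0,0,0],[0,0,0,0,0,0,0]]';python3 - <<'E'
from h import *
where()
im=read_camera("side");cv2.imwrite("pics/side6f.png",im)
x,y,w,h=215,70,90,80
cv2.imwrite(f"pics/side6.png",cv2.resize(im[y:y+h,x:x+w],None,fx=7,fy=7,interpolation=cv2.INTER_CUBIC))
cv2.imwrite(f"pics/top6.png",cv2.resize(read_camera("top")[140:260,160:320],None,fx=4,fy=4,interpolation=cv2.INTER_CUBIC))
for w in(.1,.05,0,-.05,-.1):print(w,*[((proj("side",P2W(spoke(k,w),V))-[215,70])*7).round()[0] for k in(0,1,3)])
for p in([75,-82,241],[75,-96,241],[75,-68,241],[86,-80,241]):print(p,((proj("side",P2W(np.array(p)/1000,V))-[215,70])*7).round())
E
```

```text
clock: 10.4
tcp_pos: [0.5943, -0.026, 0.4137]
orientation: [0.0, 0.019, 1.0, 0.0]
wrist_force: [0.0, 0.2, -0.4]
finger_gap: -0.0002
t 10.40 tip press mm [ 75.2 -79.4 240.7] gap -0.0002 F [ 0.   0.2 -0.4]
tool axes in press: [[-1.0, 0.001, 0.0], [0.001, 1.0, 0.0], [-0.0, 0.0, -1.0]] q [-0.18  0.35  0.12  1.34  0.   -0.14]
0.1 [312. 602.] [339. 906.] [143. 417.]
0.05 [306. 589.] [343. 904.] [140. 421.]
0 [301. 576.] [346. 901.] [138. 426.]
-0.05 [295. 563.] [349. 898.] [135. 431.]
-0.1 [289. 550.] [352. 894.] [134. 437.]
[75, -82, 241] [[356. 681.]]
[75, -96, 241] [[379. 709.]]
[75, -68, 241] [[334. 653.]]
[86, -80, 241] [[386. 665.]]
```

View pics/side6.png

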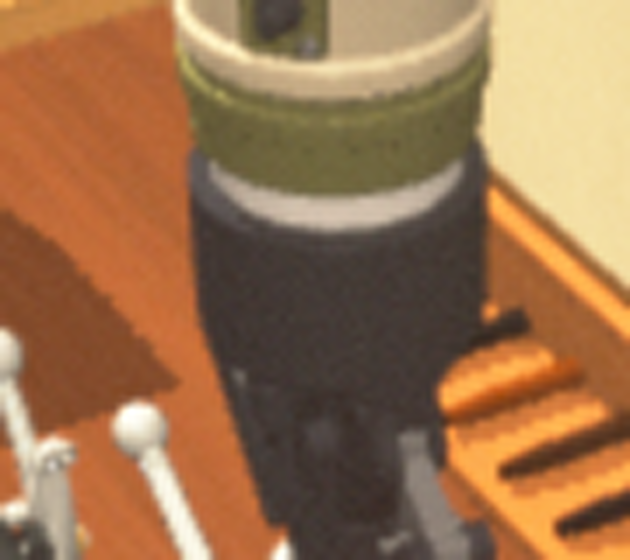

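View pics/top6.png

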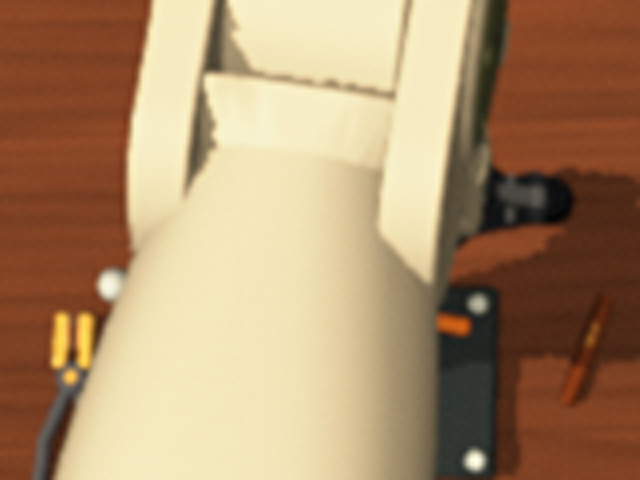

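Spoke3 at zoom (140,427) puts the wheel at about 0.0. I'll crop lower to see the finger profile against spoke 0's ball.

```bash
python3 - <<'E'
from h import *
im=cv2.imread("pics/side6f.png");x,y,w,h=225,110,75,75
cv2.imwrite(f"pics/side6b.png",cv2.resize(im[y:y+h,x:x+w],None,fx=8,fy=8,interpolation=cv2.INTER_CUBIC))
for p in([75,-79.4,241],[86,-79.4+14,241],[64,-79.4+14,241],[64,-79.4+14,261],[75,-48,255]):print(p,((proj("side",P2W(np.array(p)/1000,V))-[x,y])*8).round())
E
```

```text
[75, -79.4, 241] [[322. 452.]]
[86, -65.4, 241] [[334. 407.]]
[64, -65.4, 241] [[259. 434.]]
[64, -65.4, 261] [[256. 375.]]
[75, -48, 255] [[264. 341.]]
```

View pics/side6b.png

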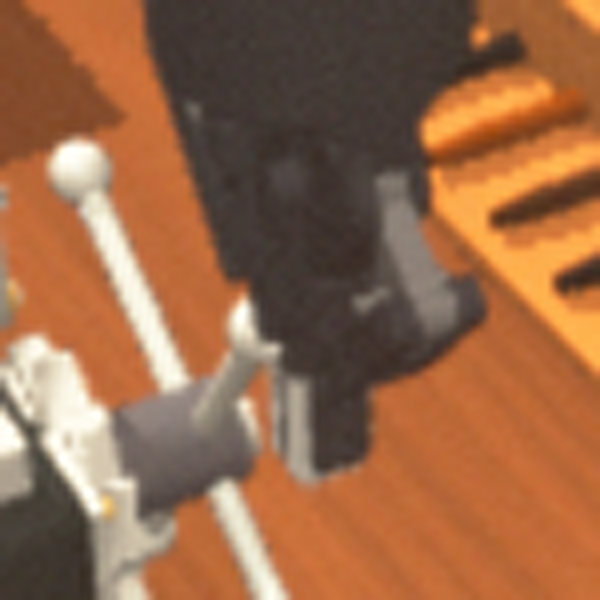

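The lower 20–25 mm of the fingers is narrow and flares above that, so the ball was jamming under the flare. I'll raise the tip to 5 mm below the ball's centre and follow the ball's arc upward while pushing.

```bash
python3 -m crank '[[0,0,-10,0,0,0,0],[0,4,0,0,0,0,0],[0,5,0,0,0,0,0],[0,5,0,0,0,0,0],[0,5,-2,0,0,0,0],[0,4,-2,0,0,0,0],[0,0,0,0,0,0,0],[0,0,0,0,0,0,0]]';python3 - <<'E'
from h import *
where()
im=read_camera("side");x,y,w,h=155,60,160,140
cv2.imwrite("pics/side7.png",cv2.resize(im[y:y+h,x:x+w],None,fx=4,fy=4,interpolation=cv2.INTER_CUBIC))
E
```

```text
clock: 11.5
tcp_pos: [0.595, -0.0034, 0.4283]
orientation: [0.0, 0.019, 1.0, -0.0]
wrist_force: [-1.5, -5.0, 5.3]
finger_gap: -0.0
t 11.50 tip press mm [ 75.3 -57.  255.3] gap -0.0 F [-1.5 -5.   5.3]
tool axes in press: [[-1.0, 0.001, 0.001], [0.001, 1.0, -0.001], [-0.001, -0.001, -1.0]] q [-0.14  0.35  0.15  1.37 -0.   -0.1 ]
```

View pics/side7.png

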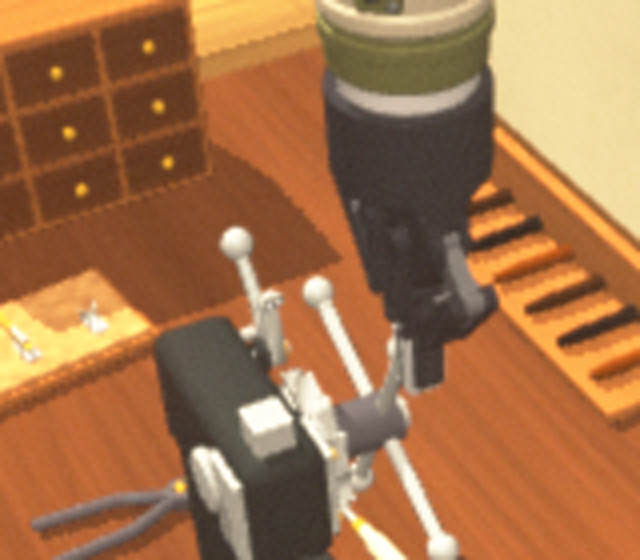

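Spoke3 is at (317,291), so the wheel is at about -0.11 and moving with only about 5 N. I'll continue along the arc with slightly more lift.

```bash
python3 -m crank '[[0,3,-3,0,0,0,0],[0,3,-2,0,0,0,0],[0,3,-2,0,0,0,0],[0,3,-1,0,0,0,0],[0,4,-1,0,0,0,0],[0,0,0,0,0,0,0],[0,0,0,0,0,0,0],[0,0,0,0,0,0,0]]';python3 - <<'E'
from h import *
where()
im=read_camera("side");x,y,w,h=155,60,160,140
cv2.imwrite("pics/side8.png",cv2.resize(im[y:y+h,x:x+w],None,fx=4,fy=4,interpolation=cv2.INTER_CUBIC))
E
```

```text
clock: 12.55
tcp_pos: [0.5957, 0.0131, 0.4369]
orientation: [0.0, 0.018, 1.0, 0.0]
wrist_force: [-0.8, -1.6, 1.9]
finger_gap: -0.0001
t 12.55 tip press mm [ 75.3 -40.2 263.9] gap -0.0001 F [-0.8 -1.6  1.9]
tool axes in press: [[-1.0, 0.001, 0.0], [0.001, 1.0, 0.001], [-0.0, 0.001, -1.0]] q [-0.11  0.35  0.17  1.4   0.   -0.08]
```

View pics/side8.png

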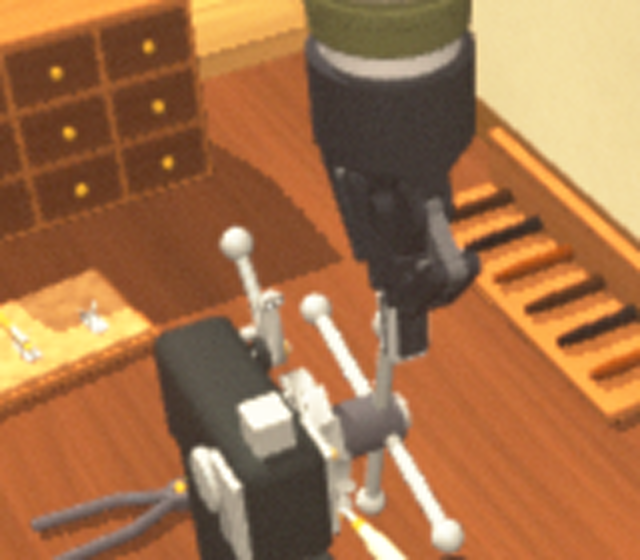

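The wheel is at about -0.33 (spoke3 (315,307), spoke1 (447,534)). It needs about 7 mm more.

```bash
python3 -m crank '[[0,3,-1,0,0,0,0],[0,2,-1,0,0,0,0],[0,2,0,0,0,0,0],[0,0,0,0,0,0,0],[0,0,0,0,0,0,0],[0,-6,0,0,0,0,0],[0,-10,0,0,0,0,0],[0,0,0,0,0,0,0]]';python3 -m crank '[[0,-10,-20,0,0,0,0],[0,0,-20,0,0,0,0],[0,0,-10,0,0,0,0],[0,0,0,0,0,0,0],[0,0,0,0,0,0,0],[0,0,0,0,0,0,0],[0,0,0,0,0,0,0],[0,0,0,0,0,0,0]]';python3 - <<'E'
from h import *
where()
im=read_camera("side");x,y,w,h=155,60,160,140
cv2.imwrite("pics/side9.png",cv2.resize(im[y:y+h,x:x+w],None,fx=4,fy=4,interpolation=cv2.INTER_CUBIC))
for w in(-.35,-.4,-.45,-.5):print(w,*[((proj("side",P2W(spoke(k,w),V))-[155,60])*4).round()[0] for k in(0,1,2,3)])
E
```

```text
clock: 13.6
tcp_pos: [0.5953, 0.0031, 0.4384]
orientation: [-0.0, 0.019, 1.0, 0.0]
wrist_force: [0.3, 0.3, 0.1]
finger_gap: 0.0001
clock: 14.6
tcp_pos: [0.595, -0.0061, 0.4885]
orientation: [-0.0, 0.019, 1.0, 0.0]
wrist_force: [0.2, 0.2, -0.4]
finger_gap: 0.0001
t 14.60 tip press mm [ 75.1 -59.5 315.5] gap 0.0001 F [ 0.2  0.2 -0.4]
tool axes in press: [[-1.0, 0.001, -0.0], [0.001, 1.0, 0.0], [0.0, 0.0, -1.0]] q [-0.15  0.35  0.3   1.52  0.   -0.11]
-0.35 [387. 322.] [447. 534.] [369. 500.] [313. 310.]
-0.4 [384. 316.] [447. 530.] [373. 506.] [313. 315.]
-0.45 [380. 311.] [448. 526.] [376. 511.] [313. 320.]
-0.5 [376. 306.] [448. 521.] [379. 516.] [314. 325.]
```

View pics/side9.png

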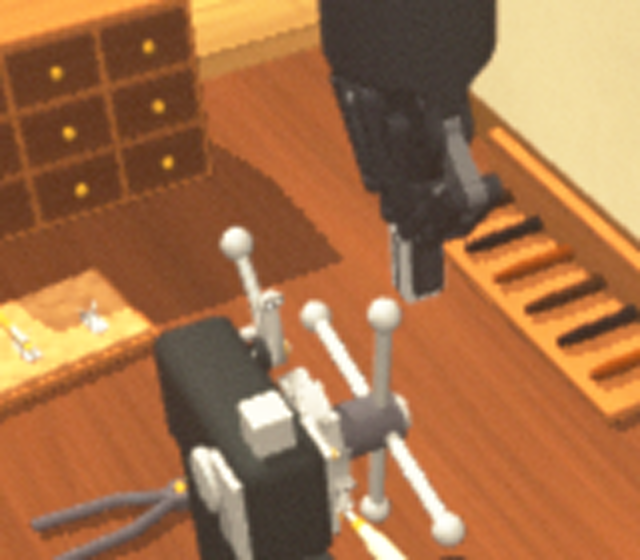

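All four balls agree on a wheel angle of about -0.41 (spoke0 at (384,314), spoke1 at (449,529)), the middle of the next gap. The pawl is still off. I'll go round to the +y side of the lever.

```bash
python3 -m crank '[[10,45,0,0,0,0,0],[10,45,0,0,0,0,0],[10,45,0,0,0,0,0],[10,45,0,0,0,0,0],[0,12,0,0,0,0,0],[0,0,0,0,0,0,0],[0,0,0,0,0,0,0],[0,0,0,0,0,0,0]]';python3 -m crank '[[0,0,20,0,0,0,0],[0,0,20,0,0,0,0],[0,0,18,0,0,0,0],[0,0,0,0,0,0,0],[0,0,0,0,0,0,0],[0,0,0,0,0,0,0],[0,0,0,0,0,0,0],[0,0,0,0,0,0,0]]';python3 - <<'E'
from h import *
where()
im=read_camera("side");x,y,w,h=155,60,160,140
cv2.imwrite("pics/side10.png",cv2.resize(im[y:y+h,x:x+w],None,fx=4,fy=4,interpolation=cv2.INTER_CUBIC))
E
```

```text
clock: 15.65
tcp_pos: [0.5625, 0.186, 0.4887]
orientation: [-0.0, 0.02, 1.0, -0.0]
wrist_force: [-0.4, -0.4, 1.0]
finger_gap: -0.0001
clock: 16.65
tcp_pos: [0.5622, 0.1873, 0.4311]
orientation: [0.0, 0.019, 1.0, 0.0]
wrist_force: [-0.3, -0.5, 0.5]
finger_gap: 0.0001
t 16.65 tip press mm [ 35.5 132.5 258.1] gap 0.0001 F [-0.3 -0.5  0.5]
tool axes in press: [[-1.0, 0.001, 0.001], [0.001, 1.0, 0.0], [-0.001, 0.0, -1.0]] q [0.19 0.34 0.15 1.38 0.   0.22]
```

View pics/side10.png

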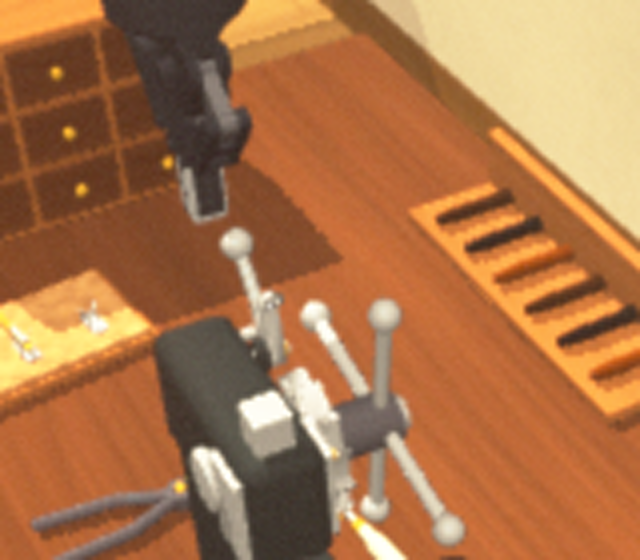

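The fingertips at (205,205) are on the +y side of the thrown lever ball at (237,243). I'll push back towards -y, rising with the ball.

```bash
python3 -m crank '[[0,-8,0,0,0,0,0],[0,-8,0,0,0,0,0],[0,-7,-1,0,0,0,0],[0,-6,-3,0,0,0,0],[0,-5,-2,0,0,0,0],[0,-5,-2,0,0,0,0],[0,-5,-2,0,0,0,0],[0,-5,-1,0,0,0,0]]';python3 -m crank '[[0,-5,-1,0,0,0,0],[0,-5,0,0,0,0,0],[0,-5,0,0,0,0,0],[0,0,0,0,0,0,0],[0,0,0,0,0,0,0],[0,0,0,0,0,0,0],[0,0,0,0,0,0,0],[0,0,0,0,0,0,0]]';python3 - <<'E'
from h import *
where()
im=read_camera("side");x,y,w,h=155,60,160,140
cv2.imwrite("pics/side11.png",cv2.resize(im[y:y+h,x:x+w],None,fx=4,fy=4,interpolation=cv2.INTER_CUBIC))
E
```

```text
clock: 17.7
tcp_pos: [0.5598, 0.1389, 0.4455]
orientation: [0.002, 0.018, 1.0, 0.002]
wrist_force: [-5.5, 7.3, 17.8]
finger_gap: -0.0001
clock: 18.7
tcp_pos: [0.559, 0.1232, 0.4482]
orientation: [0.004, 0.019, 1.0, 0.001]
wrist_force: [-7.0, 1.1, 22.3]
finger_gap: 0.0
t 18.70 tip press mm [ 35.8  68.7 275.2] gap 0.0 F [-7.   1.1 22.3]
tool axes in press: [[-1.0, 0.001, 0.007], [0.001, 1.0, 0.002], [-0.007, 0.002, -1.0]] q [0.08 0.3  0.13 1.4  0.   0.11]
```

View pics/side11.png

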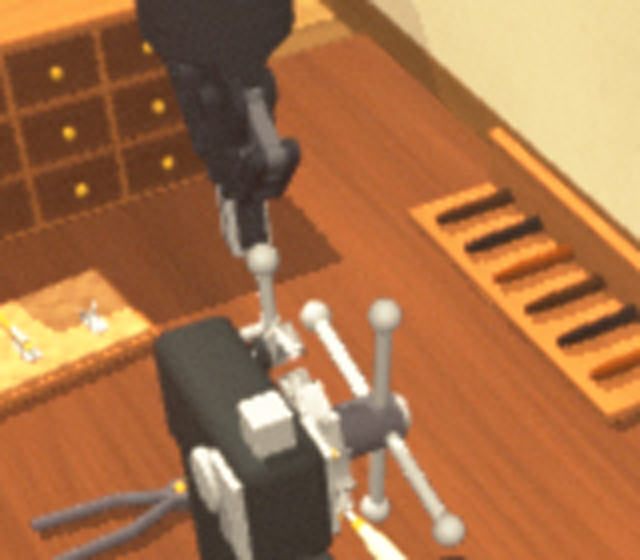

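The ball is at (263,259), roughly half over, and the finger is pressing radially on it (22 N up), so friction is holding it. I'll raise the tip slightly to free it and nudge it on.

```bash
python3 -m crank '[[0,0,-3,0,0,0,0],[0,0,-2,0,0,0,0],[0,-2,0,0,0,0,0],[0,-2,0,0,0,0,0],[0,-2,0,0,0,0,0],[0,0,0,0,0,0,0],[0,0,0,0,0,0,0],[0,0,0,0,0,0,0]]';python3 - <<'E'
from h import *
where()
im=read_camera("side");x,y,w,h=155,60,160,140
cv2.imwrite("pics/side12.png",cv2.resize(im[y:y+h,x:x+w],None,fx=4,fy=4,interpolation=cv2.INTER_CUBIC))
for t in(0,.1,.3,.4,.5,.6):print(t,((proj("side",P2W(ballp(t),V))-[155,60])*4).round())
E
```

```text
clock: 19.75
tcp_pos: [0.5596, 0.1173, 0.4474]
orientation: [-0.0, 0.019, 1.0, 0.0]
wrist_force: [0.1, -0.6, 0.4]
finger_gap: -0.0001
t 19.75 tip press mm [ 35.3  62.5 274.4] gap -0.0001 F [ 0.1 -0.6  0.4]
tool axes in press: [[-1.0, 0.001, -0.001], [0.001, 1.0, 0.0], [0.001, 0.0, -1.0]] q [0.07 0.3  0.13 1.4  0.   0.1 ]
0 [[282. 297.]]
0.1 [[277. 287.]]
0.3 [[267. 271.]]
0.4 [[263. 264.]]
0.5 [[258. 258.]]
0.6 [[254. 253.]]
```

View pics/side12.png

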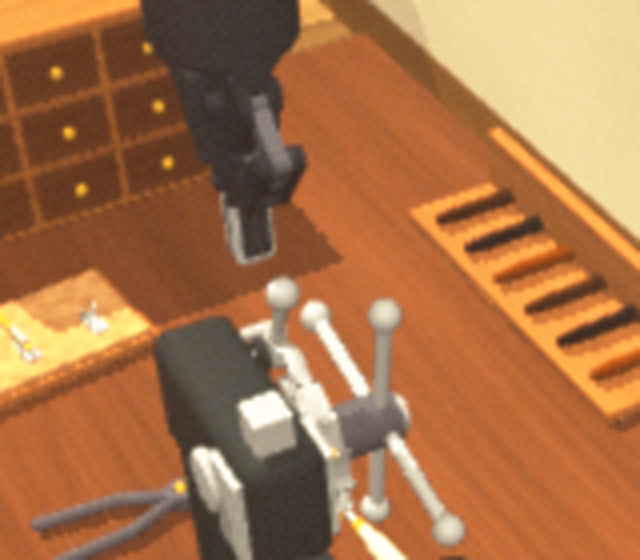

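The ball has fallen to (282,292), the same place as at the start (280,292), so the pawl is home at about 0.05. The wheel is unchanged. I'll retreat and do a final check.

```bash
python3 -m crank '[[0,0,-15,0,0,0,0],[0,0,-20,0,0,0,0],[0,20,-20,0,0,0,0],[0,40,0,0,0,0,0],[10,50,0,0,0,0,0],[10,50,0,0,0,0,0],[0,50,0,0,0,0,0],[0,50,0,0,0,0,0]]';python3 -m crank '[[20,50,0,0,0,0,0],[20,0,0,0,0,0,0],[0,0,0,0,0,0,0],[0,0,0,0,0,0,0],[0,0,0,0,0,0,0],[0,0,0,0,0,0,0],[0,0,0,0,0,0,0],[0,0,0,0,0,0,0]]';python3 - <<'E'
from h import *
where()
im=read_camera("side");x,y,w,h=155,110,160,140
cv2.imwrite("pics/side13.png",cv2.resize(im[y:y+h,x:x+w],None,fx=4,fy=4,interpolation=cv2.INTER_CUBIC))
im=read_camera("top");cv2.imwrite("pics/top13.png",cv2.resize(im[175:270,160:320],None,fx=5,fy=5,interpolation=cv2.INTER_CUBIC))
for t in(0,.05,.1,.2):print(t,((proj("side",P2W(ballp(t),V))-[155,110])*4).round(),((proj("top",P2W(ballp(t),V))-[160,175])*5).round())
for w in(-.35,-.4,-.45,-.5):print(w,*[((proj("top",P2W(spoke(k,w),V))-[160,175])*5).round()[0] for k in(0,1,2,3)])
E
```

```text
clock: 20.8
tcp_pos: [0.5488, 0.3794, 0.5043]
orientation: [0.001, 0.019, 1.0, 0.0]
wrist_force: [1.1, -0.2, 1.0]
finger_gap: -0.0004
clock: 21.8
tcp_pos: [0.5113, 0.4291, 0.5027]
orientation: [-0.0, 0.019, 1.0, 0.0]
wrist_force: [0.1, -0.1, -0.3]
finger_gap: 0.0002
t 21.80 tip press mm [-24.2 372.3 329.7] gap 0.0002 F [ 0.1 -0.1 -0.3]
tool axes in press: [[-1.0, 0.001, -0.0], [0.001, 1.0, 0.0], [0.0, 0.0, -1.0]] q [0.58 0.52 0.6  1.65 0.   0.62]
0 [[282.  97.]] [[296. 179.]]
0.05 [[279.  92.]] [[289. 179.]]
0.1 [[277.  87.]] [[281. 179.]]
0.2 [[272.  79.]] [[267. 178.]]
-0.35 [402.  88.] [561. 122.] [363. 137.] [196. 107.]
-0.4 [392.  88.] [562. 121.] [372. 138.] [196. 108.]
-0.45 [382.  87.] [563. 119.] [380. 138.] [196. 110.]
-0.5 [372.  87.] [564. 118.] [389. 138.] [197. 111.]
```

View pics/side13.png

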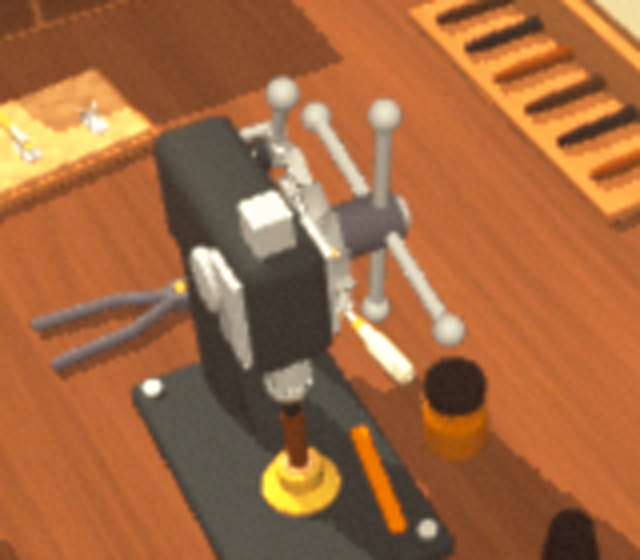

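View pics/top13.png

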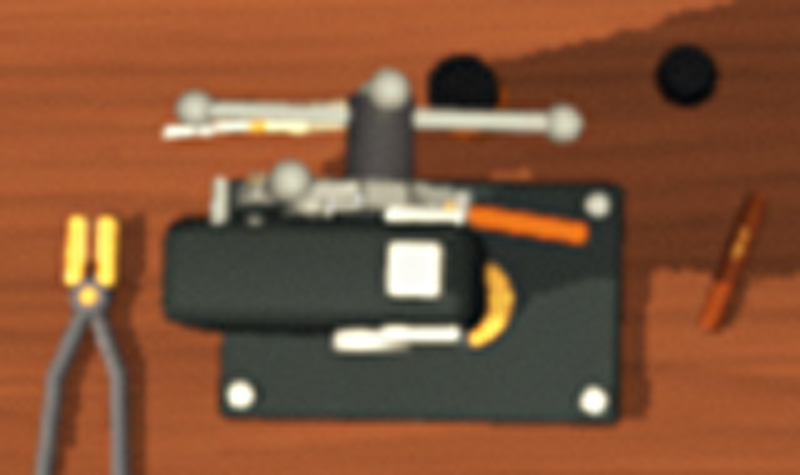

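The final views agree. The pawl ball is at top (290,180) and side (282,93), giving a pawl tilt of about 0.03–0.05. Spoke0 at top (389,90) puts the wheel at about -0.41. The loose things haven't moved and the robot is clear.

```bash
python3 -c "
from workcell import *
print(hand_in())"
```

```text
the job is handed in; nothing more can be done
None
```

The press is eased off one notch, and I handed the job in at about 22 s of the 54 s. I only pushed, with the fingers shut.

**What I did**
1. I tipped the thumb lever over with the fingertips. It fell to its stop (about 1.15 rad) and stayed off by itself.
2. I pushed spoke 0 to turn the wheel back from about +0.135 to about -0.41 rad.
3. I tipped the lever back from the other side, and the pawl dropped into the next gap.

**Last checks**
- **Wheel and pawl:** both cameras agree on the wheel at about -0.41 rad and the pawl at about 0.03–0.05 rad, which is fully home.
- **Surroundings:** the robot is clear of everything with no wrist load. The loose things in the close-up views by the press look unmoved. I did not re-check the nib tray, which is outside those views, but the arm never came near it.

**What went wrong on the way**
- **First spoke push:** the spoke's ball jammed under the flared part of the finger. The wrist force reached about 50 N, under its 120 N limit. That is over the 40 N limit for the arm or gripper body. I took the contact to be on the finger and not the body, but could not confirm it. I backed off and followed the ball's arc closer to the tip, which needed only about 7 N at the readings I took.
- **Lever return:** the finger pressed on the ball with about 23 N and held it at half over. Raising the tip a few millimetres freed it.

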